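Let the paper roll down on the ratchet stand

ROBOT

A 6-joint arm with a two-finger parallel gripper is mounted at the origin on the work surface. World frame = base frame: x ahead of the robot, y to its left, z up, the work surface at z = 0. Lengths are in m, angles in rad, forces in N, time in s.
With the tool pointing down it reaches from about 0.375 to 0.9 m from the base axis. Payload 3.1 kg.
Tool frame: the origin (TCP) lies at the very end of the fingers, on their centre line; the grasp point (between the pads) lies 19 mm behind it; z points along the fingers, y is the line along which they close (so a half turn about z gives the same grasp; the last joint's range is limited). The gripper opens to 87 mm and grips with 3 to 60 N. Pads are 19 mm wide; open, the fingers measure 117 mm over their backs; the gripper's body (75 mm by 190 mm) begins 51 mm behind the grasp point.
Start: joints at [-1.373, 0.527, 1.433, -0, 1.181, -0.178], TCP at [0.229, -0.581, 0.223] pointing down, gripper open.
Joint ranges: [-3.08, 3.08], [-0.75, 2.2], [0.22, 2.44], [-1.43, 4.57], [0, 2.65], [-2.85, 2.85]. Speed limits (rad/s): [2.79, 2.79, 3.14, 3.14, 3.14, 3.14].

INTERFACE

Orientations are given as a unit quaternion [x, y, z, w].
In Python, from rig import status, viewer, robot gives the robot as it stands.
- The arm moves only by the tool arm_command, never from a script. Its arguments are lists of equal length, an entry for each row: "delta_rot": the turn, a rotation vector about the tool's x, y, z in degrees, a list of three; "delta_pos": the shift along the tool's x, y, z in m, a list of three; "gripper": the closure, from -1 (fully open) to 1 (shut). In form: {"delta_rot": [[rx, ry, rz], ...], "delta_pos": [[dx, dy, dz], ...], "gripper": [gripper, ...]}. A call has 1 to 12 rows; each row is the pose to reach, as a shift and turn from the pose commanded when the call began, along the tool's axes at that moment; what a row does not reach only later rows make up. A row lasts 1/12 s, in which the tool goes at most 41.7 mm and 7.16 degrees, less where a joint would pass 70% of its speed; a pose out of reach is approached as far as the arm can. A call with a gripper value outside its range is refused whole. The fingers move at their own pace and stop on an object; "grip_force" is the grip in N (left out, the last holds). Time passes only in rows, so rows that repeat a pose let the fingers close. It gives the time, the measured TCP pose, the force, the opening and the grip force at its end, in the units of the state.
- status.get_obs(): the state, without advancing time (a new reading comes with each control period).
- viewer.camera(name): name is "scene" or "side" or "wrist"; returns a dict with "pixels" (384x512x3 uint8, blue, green, red), "fx", "fy", "cx", "cy" (pixels), "k1" (the pictures are not rectified: a ray, as slopes to the right and down, at radius r is drawn at 1 + k1 r^2 times it, then the intrinsics apply), "pose" (4x4, takes a point from camera to world coordinates); the wrist camera has in their place "mount" (4x4, takes a point from camera to tool coordinates, whose origin is the TCP and whose axes are the flange's). Camera axes: x right, y down, z forward; pixel columns grow to the right and rows downward; lengths in m; the calibration is good to about 2 mm. A picture is of the moment at which its call begins: read the wrist's pose just before it. There is no depth.
- robot.hand_in(): hands the job in; it is judged then, once.
The state is a dict: "time": time; "q": joint angles; "joint_velocities": joint speeds; "joint_torque": joint torques, N m; "position": TCP position; "tool_rot": TCP orientation; "ft_force": force on the tool from outside, world axes, zero at the start; "moment": the same for the moment, N m; "grip_width": finger opening in m; "grip_force": force on a finger pad.
Only numpy, scipy, OpenCV 4.12 (cv2) and the standard library are available. Lean on these libraries where they do the work, as an engineer would, in place of code of your own. Each camera call takes 0.05 s, during which the arm holds its last target. There are 200 camera calls.

TASK

Let the raised paper roll on the counter stand down onto the felt bed under it: throw the pawl's release lever fully over, take the crank and wind it up a touch so that the pawl springs clear of the ratchet, then let the crank turn back slowly under the load, taking several seconds and never letting it run, until you feel the roll rest gently on the bed, and let go. Do not force the lever, do not touch the roll with the robot, leave the lever thrown over, and leave the other things on the counter where they are.

Things in the scene. Friction and masses are not known exactly. Their poses are not given: they have to be found in the camera images.
- shaft_axis (a point): Point on the axis of the grey steel roll stand's horizontal shaft, 160 mm above the counter, at the side plate's outer face where the ratchet wheel (84 mm across, 12 teeth) sits. Its x axis is level and points away from the robot (within 0.25 rad), its y axis runs along the shaft towards the crank, z is up; the crank turns in its x-z plane. The stand is fixed.
- shaft (a joint): Turn of the shaft with crank, ratchet wheel and the two 160 mm swing arms that carry the roll, rad; about 0 to 0.05 at the start, held by the pawl; grows as the roll comes down (crank top goes away from the robot, then down). Winding up is negative, stop at -0.4. Left free it would run. The roll meets the bed somewhere between 1.15 and 1.5; where is not measured: the bed's height differs each time.
- crank_grip: Black crank handle: a cylinder 26 mm thick, 100 mm long, level along the shaft's y, that spins freely on its pin; its origin is its centre, 100 mm from the shaft axis and 100 mm along y from shaft_axis. Crank arm (24 mm wide) ends 8 mm before its inner end. At joint value q it stands at 60 degrees minus q above shaft_axis's x. The load pulls on it with 6 to 20 N, which falls to nothing once the roll rests.
- lever (a joint): Turn of the pawl's release lever, rad: 0 to 0.12 at the start, leaning to the robot (hold); 0.87 is its stop, leaning away (release). Friction keeps it where it is put; 3 to 6 N at the knob move it. It turns on the pawl's pin (level, along y) and winds a spring that pulls the pawl out: while the load sits on the pawl it stays jammed in its tooth, and comes out when the crank is wound up by 0.02 to 0.1.
- lever_knob (a point): Centre of the black cross knob on the lever's upper end: 16 mm thick, 32 mm long, level along shaft_axis's y. About 278 mm above the counter, 75 mm from the lever's pivot; thrown over it goes some 60 mm away from the robot (+x of shaft_axis), rising up to 7 mm midway. Nothing stands within 25 mm of it; the side plate ends 46 mm below it.
- pawl_nose (a point): Tip of the dark steel pawl that hangs from the lever's pivot on the robot's side of the ratchet wheel (nose 7 mm thick). In the frame of shaft_axis its x is about -0.036 m while in a tooth, and about -0.066 m when sprung clear (the teeth reach out to 42 mm).
- roll: Brown paper roll, 90 mm thick, 280 mm long, 0.6 to 1 kg, turning on an axle between the swing arms' ends; origin at its centre, 160 mm from the shaft axis and 192 mm from shaft_axis towards -y. It starts raised, on the far side from the robot. Below it lies a fixed plywood bed with a grey felt top (140 x 250 mm), 30 to 65 mm high; not measured, so feel for the touch-down.
- tape_a: Roll of packing tape lying flat, 100 mm wide, 48 mm high; a bystander near the crank; origin under its centre.
- tape_b: Another such tape roll, 100 mm wide, 48 mm high, to the right; a bystander; origin under its centre.
- spray: White bottle, 60 mm wide, 170 mm high, to the left; a bystander; origin under its centre.
- marker: Black and white marker pen, 140 mm long, 18 mm thick, lying in front of the stand; a bystander.
- carton: Cardboard carton 200 x 150 x 110 mm, to the left; a bystander; origin under its centre.
- mug: White mug, 80 mm wide, 95 mm high, to the left; a bystander; origin under its centre.
- cutter: Grey box cutter, 150 mm long, 18 mm high, lying in front of the stand; a bystander.

How it is judged:
By the outcome, as a careful person would: the job done as asked, in the order asked, and still so for the second after the job is handed in, with the robot touching nothing.
It also fails if it takes over 61 s, if anything falls off the work surface, if the arm or the gripper's body presses on something with over 40 N, if the wrist force passes 120 N, or if a joint passes its speed limit or range.

## Working session

There is one attempt and no reset: what is moved stays moved. The work goes in short steps, Python scripts to look and compute and a tool call to move; the robot and the scene stay as the last step left them, time stands still between calls to the robot, and variables do not carry over. Pictures are saved under pics/ and viewed, at most 10 in all, crops included, and the job is handed in when it is done.

Besides the shell and the picture viewer there is one more tool, called after "Call:" by a JSON object that holds its "fn" and its "kwargs". arm_command: Moves the arm, as the interface text tells. Its arguments: {"type":"object","properties":{"delta_rot":{"type":"array","items":{"type":"array","items":{"type":"number"}}},"delta_pos":{"type":"array","items":{"type":"array","items":{"type":"number"}}},"gripper":{"type":"array","items":{"type":"number"}},"grip_force":{"type":"number"}},"required":["delta_rot","delta_pos","gripper"]}

```bash
mkdir -p pics; python3 - <<'E'
from rig import status, viewer, robot
import cv2,pickle
o=status.get_obs();print(o)
for n in("scene","side"):
    c=viewer.camera(n);cv2.imwrite(f"pics/{n}0.png",c["pixels"]);pickle.dump(c,open(n+".pkl","wb"))
    print(n,{k:v for k,v in c.items() if k!="pixels"})
E
```

```text
{'time': 0.0, 'q': array([-1.37352237e+00,  5.28512331e-01,  1.43394485e+00, -4.54644222e-05,
        1.18137444e+00, -1.78493816e-01]), 'joint_velocities': array([-5.99072138e-04, -4.90211142e-04, -1.94540841e-04, -1.74848077e-03,
       -8.39090109e-05,  1.82062791e-04]), 'joint_torque': array([-1.42304165e-03, -4.40052652e+01, -1.76592851e+01,  6.31666020e-02,
        5.82707429e-02, -1.49107168e-04]), 'position': array([ 0.22923519, -0.58063118,  0.22152974]), 'tool_rot': array([ 9.82399451e-01,  1.86788827e-01, -3.15315327e-05, -1.11924076e-03]), 'ft_force': array([ 0.81074123,  0.37884538, -0.5133922 ]), 'moment': array([ 0.01903102, -0.03984078, -0.02459818]), 'grip_force': 0.0, 'grip_width': 0.08694989102443902}
scene {'fx': 360.58906223956456, 'fy': 360.58906223956456, 'cx': 256.73107571602065, 'cy': 202.38328774104392, 'k1': -0.1142605201540822, 'pose': array([[-0.71966617,  0.55848305, -0.4125255 ,  0.96491874],
       [ 0.69428987,  0.58440278, -0.42004163,  0.52096617],
       [ 0.00649491, -0.58870203, -0.80832403,  1.09454459],
       [ 0.        ,  0.        ,  0.        ,  1.        ]])}
side {'fx': 473.6891576486848, 'fy': 473.6891576486848, 'cx': 251.36998354455363, 'cy': 194.01456845047562, 'k1': -0.030186191279666905, 'pose': array([[ 0.75277642, -0.47424429,  0.45653041, -0.20946701],
       [-0.65825463, -0.54793238,  0.51620824, -0.69556882],
       [ 0.00533899, -0.68910264, -0.72464408,  1.24244247],
       [ 0.        ,  0.        ,  0.        ,  1.        ]])}
```

View pics/scene0.png

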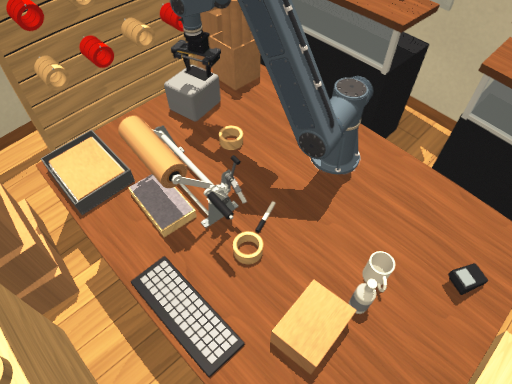

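View pics/side0.png

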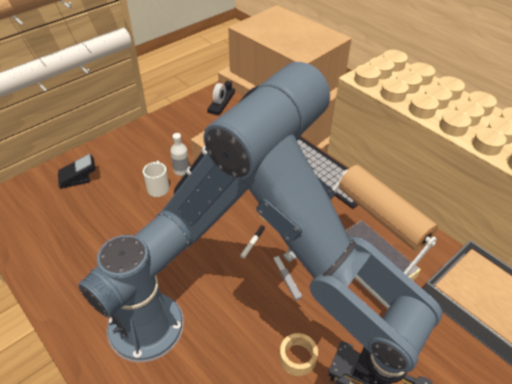

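The scene view shows the stand near (215,190), the crank handle near (220,205), the lever knob near (236,160) and tape_a at (248,248). In the side view the arm hides the stand.

```bash
cat > h.py <<'E'
import numpy as np,cv2,pickle
from scipy.spatial.transform import Rotation as R
def ray(c,u,v,pose=None):
    P=c["pose"] if pose is None else pose
    K=np.array([[c["fx"],0,c["cx"]],[0,c["fy"],c["cy"]],[0,0,1.]])
    n=cv2.undistortPoints(np.array([[[u,v]]],float),K,np.array([c["k1"],0,0,0]))[0,0]
    return P[:3,3],P[:3,:3]@np.array([n[0],n[1],1.])
def onz(c,u,v,z,pose=None):
    o,d=ray(c,u,v,pose);return o+d*(z-o[2])/d[2]
def proj(c,p,pose=None):
    P=np.linalg.inv(c["pose"] if pose is None else pose);q=P[:3,:3]@np.array(p)+P[:3,3]
    s=q[:2]/q[2];s=s*(1+c["k1"]*(s@s));return s*[c["fx"],c["fy"]]+[c["cx"],c["cy"]]
E
python3 - <<'E'
from h import *
c=pickle.load(open("scene.pkl","rb"))
im=c["pixels"][130:250,160:280];cv2.imwrite("pics/crop0.png",cv2.resize(im,None,fx=5,fy=5,interpolation=cv2.INTER_CUBIC))
E
```

```text
(no output)
```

View pics/crop0.png

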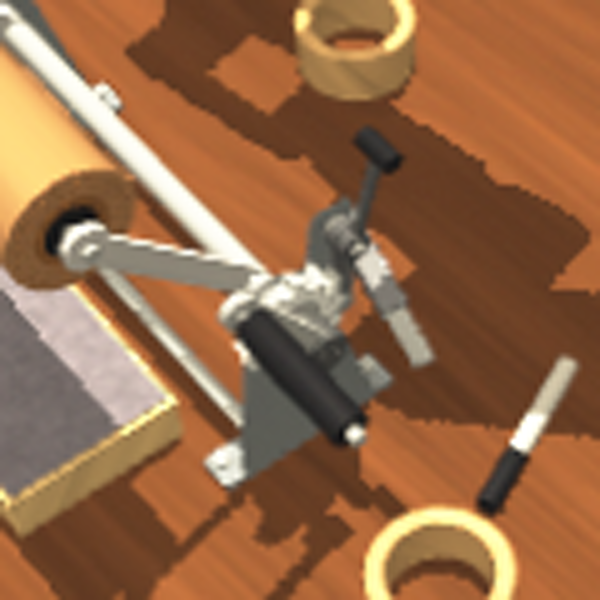

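The crop shows the grip's ends at scene pixels (211,194) and (230,216), the knob centre at (235.6,160), and the roll lying past the stand's -y side.

```bash
python3 - <<'E'
from h import *
c=pickle.load(open("scene.pkl","rb"))
f=lambda x,y,z:onz(c,160+x/5,130+y/5,z)
a=f(253,322,.246);b=f(350,430,.246);k=f(378,150,.278);print(a,b,np.linalg.norm(b-a),k)
y=(b-a)/np.linalg.norm(b-a);x=np.array([y[1],-y[0],0]);g=(a+b)/2
s=g-.1*y-.1*x*np.cos(1.027);s[2]=.16
print("y",y,"yaw",np.degrees(np.arctan2(x[1],x[0])),"grip",g,"shaft",s,"knob rel",(k-s)@x,(k-s)@y)
print("tapeA",f(440,570,.048),"tapeB",f(355,20,.048),'spray',onz(c,370,285,.17))
for u,v in((182,180),(126,130)): print(onz(c,u,v,.2))
E
```

```text
[ 0.61033571 -0.03542262  0.246     ] [0.61977792 0.06204141 0.246     ] 0.09792033667278487 [ 0.48336492 -0.06394945  0.278     ]
y [ 9.64274594e-02  9.95340015e-01 -2.26760459e-15] yaw -5.533484446173883 grip [0.61505681 0.0133094  0.246     ] shaft [ 0.55391633 -0.08123556  0.16      ] knob rel -0.07188949325122046 0.010402461595087318
tapeA [0.57030022 0.08000873 0.048     ] tapeB [ 0.2628155 -0.3521514  0.048    ] spray [0.46283997 0.46057442 0.17      ]
[ 0.62070235 -0.17480791  0.2       ]
[ 0.62709235 -0.5118702   0.2       ]
```

```bash
cat >> h.py <<'E'
S=np.array([.554,-.081,.16]);YAW=np.radians(-5.5)
def sh(x,y,z): # shaft frame (z above counter) -> world
    return np.array([S[0]+x*np.cos(YAW)-y*np.sin(YAW),S[1]+x*np.sin(YAW)+y*np.cos(YAW),z])
def go(p,yy=YAW):
    from rig import status
    o=status.get_obs();T=R.from_quat(o["tool_rot"])
    y=np.array([np.cos(yy),np.sin(yy),0]);z=np.array([0,0,-1.]);G=R.from_matrix(np.c_[np.cross(y,z),y,z])
    print("pos",T.inv().apply(p-o["position"]).round(4),"rot",(T.inv()*G).as_rotvec(degrees=True).round(2))
E
python3 -c "
from h import *
go(sh(-.12,.01,.31))"
```

```text
pos [ 0.3831 -0.4093 -0.0874] rot [ -0.09  -0.08 -62.97]
```

Call:
{"fn": "arm_command", "kwargs": {"delta_rot": [[0,0,0],[0,0,-7],[0,0,-14],[0,0,-21],[0,0,-28],[0,0,-35],[0,0,-42],[0,0,-49],[0,0,-56],[0,0,-63],[0,0,-63],[0,0,-63]], "delta_pos": [[0,0,-0.04],[0.03,-0.032,-0.06],[0.06,-0.064,-0.087],[0.09,-0.096,-0.087],[0.12,-0.128,-0.087],[0.15,-0.16,-0.087],[0.178,-0.19,-0.087],[0.206,-0.22,-0.087],[0.234,-0.25,-0.087],[0.262,-0.28,-0.087],[0.29,-0.31,-0.087],[0.318,-0.34,-0.087]], "gripper": [1,1,1,1,1,1,1,1,1,1,1,1], "grip_force": 20}}

```text
time: 1.1
position: [0.3941, -0.1624, 0.3094]
tool_rot: [0.74, 0.672, 0.0, -0.0]
ft_force: [1.0, -1.0, 0.2]
grip_width: 0.015
grip_force: 0.0
```

```bash
python3 -c "
from h import *
go(sh(-.12,.01,.31))"
```

```text
pos [ 0.1063  0.0314 -0.0005] rot [-0.01 -0.01  0.01]
```

Call:
{"fn": "arm_command", "kwargs": {"delta_rot": [[0,0,0],[0,0,0],[0,0,0],[0,0,0],[0,0,0]], "delta_pos": [[0.035,0.01,0],[0.07,0.02,0],[0.106,0.031,0],[0.106,0.031,0],[0.106,0.031,0]], "gripper": [1,1,1,1,1]}}

```text
time: 1.52
position: [0.435, -0.0601, 0.3093]
tool_rot: [0.738, 0.674, -0.0, -0.0]
ft_force: [-0.3, 0.2, 0.0]
grip_width: 0.0004
grip_force: 0.0
```

```bash
python3 - <<'E'
from h import *
from rig import status, viewer
o=status.get_obs();print(o["position"],o["grip_width"])
c=viewer.camera("wrist");M=np.eye(4);M[:3,:3]=R.from_quat(o["tool_rot"]).as_matrix();M[:3,3]=o["position"]
c["pose"]=M@c["mount"];print(c["mount"].round(3));pickle.dump(c,open("wrist.pkl","wb"))
cs=viewer.camera("side");pickle.dump(cs,open("side1.pkl","wb"))
cv2.imwrite("pics/a1.png",np.hstack([c["pixels"],cv2.resize(cs["pixels"][150:342,256:],None,fx=2,fy=2)])[:, :][:, :1024][::1,:])
im=cv2.imread("pics/a1.png");cv2.imwrite("pics/a1.png",cv2.resize(im,(800,300)))
E
```

```text
[ 0.43501187 -0.06008744  0.30926882] 0.0003546111887443419
[[-0.    -0.963 -0.269  0.074]
 [ 1.    -0.     0.     0.002]
 [-0.    -0.269  0.963 -0.162]
 [ 0.     0.     0.     1.   ]]
```

View pics/a1.png

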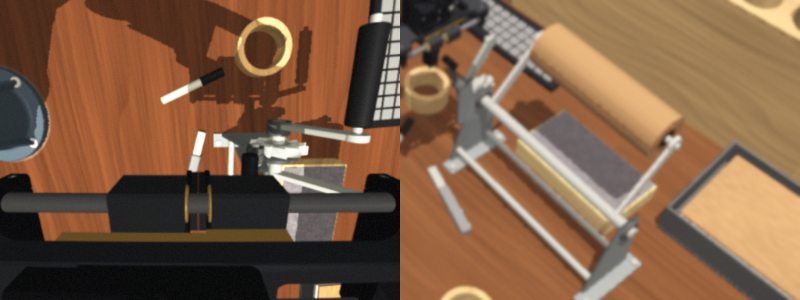

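The wrist view shows the knob just right of the fingers, with its tip near (320,200) in full-size pixels, and the crank grip at upper right running from about (487,30) to (460,160). The side view shows the roll raised above the bed.

```bash
python3 - <<'E'
from h import *
c=pickle.load(open("wrist.pkl","rb"))
g=cv2.cvtColor(c["pixels"],cv2.COLOR_BGR2GRAY);
for r in (50,80,110,140,205,215): 
    l=np.where(g[r,300:500]<50)[0]+300;print(r,l.min() if len(l) else 0,l.max() if len(l) else 0,len(l),onz(c,l.mean(),r,.246).round(4),onz(c,l.mean(),r,.278).round(4))
col=g[:170,470];print(np.where(col<50)[0][[0,-1]], g[190:230:3,320])
S_=lambda p:(np.array([np.cos(YAW)*(p-S)[0]+np.sin(YAW)*(p-S)[1],-np.sin(YAW)*(p-S)[0]+np.cos(YAW)*(p-S)[1]])).round(4)
for u,v in((487,30),(460,160)):print(onz(c,u,v,.246),S_(onz(c,u,v,.246)))
print(S_(onz(c,321,200,.278)))
E
```

```text
50 319 495 41 [0.605  0.0468 0.246 ] [0.5821 0.042  0.278 ]
80 328 490 36 [0.609  0.0249 0.246 ] [0.5855 0.0232 0.278 ]
110 316 484 35 [0.6024 0.0028 0.246 ] [0.5798 0.0043 0.278 ]
140 321 479 34 [ 0.6016 -0.0209  0.246 ] [ 0.5792 -0.0161  0.278 ]
205 309 329 21 [ 0.4935 -0.0674  0.246 ] [ 0.4864 -0.056   0.278 ]
215 309 330 22 [ 0.4937 -0.0767  0.246 ] [ 0.4866 -0.064   0.278 ]
[ 31 163] [48 43 17 16 24 24 25 28 27 26 20 28 19 20]
[0.62388071 0.05930009 0.246     ] [0.0561 0.1464]
[ 0.61298968 -0.03853875  0.246     ] [0.0546 0.0479]
[-0.0684  0.0223]
```

Call:
{"fn": "arm_command", "kwargs": {"delta_rot": [[0,0,0],[0,0,0],[0,0,0],[0,0,0],[0,0,0],[0,0,0],[0,0,0]], "delta_pos": [[0,0,0.02],[0,0,0.039],[0,0.01,0.039],[0,0.02,0.039],[0,0.027,0.039],[0,0.034,0.039],[0,0.04,0.039]], "gripper": [1,1,1,1,1,1,1]}}

```text
time: 2.2
position: [0.4753, -0.0663, 0.2713]
tool_rot: [0.74, 0.672, -0.001, -0.0]
ft_force: [-3.9, -1.1, 2.8]
grip_width: 0.0006
grip_force: 1.8
```

Call:
{"fn": "arm_command", "kwargs": {"delta_rot": [[0,0,0],[0,0,0],[0,0,0],[0,0,0],[0,0,0]], "delta_pos": [[0,0.008,0],[0,0.016,0],[0,0.024,0],[0,0.031,0],[0,0.036,0]], "gripper": [1,1,1,1,1]}}

```text
time: 2.62
position: [0.5108, -0.0687, 0.2699]
tool_rot: [0.74, 0.673, -0.0, -0.001]
ft_force: [-4.7, 2.4, -2.8]
grip_width: 0.0007
grip_force: 1.9
```

Call:
{"fn": "arm_command", "kwargs": {"delta_rot": [[0,0,0],[0,0,0],[0,0,0]], "delta_pos": [[0,0.004,0],[0,0.008,0],[0,0.01,0]], "gripper": [1,1,1]}}

```text
time: 2.87
position: [0.5202, -0.0699, 0.2698]
tool_rot: [0.74, 0.673, -0.001, -0.001]
ft_force: [-4.1, 0.9, -1.7]
grip_width: 0.0009
grip_force: 2.2
```

Call:
{"fn": "arm_command", "kwargs": {"delta_rot": [[0,0,0],[0,0,0]], "delta_pos": [[0,0.002,0],[0,0.004,0]], "gripper": [1,1]}}

```text
time: 3.03
position: [0.5216, -0.07, 0.2698]
tool_rot: [0.74, 0.673, -0.003, -0.003]
ft_force: [-12.1, 0.4, 2.6]
grip_width: 0.0006
grip_force: 6.1
```

Call:
{"fn": "arm_command", "kwargs": {"delta_rot": [[0,0,0],[0,0,0]], "delta_pos": [[0,0.001,0],[0,0.001,0]], "gripper": [1,1]}}

```text
time: 3.2
position: [0.5215, -0.07, 0.2698]
tool_rot: [0.74, 0.673, -0.003, -0.004]
ft_force: [-10.9, 0.4, 1.0]
grip_width: 0.0005
grip_force: 5.6
```

Call:
{"fn": "arm_command", "kwargs": {"delta_rot": [[0,0,0],[0,0,0],[0,0,0],[0,0,0],[0,0,0]], "delta_pos": [[0,-0.015,0],[0,-0.03,-0.01],[0,-0.03,-0.04],[0,-0.03,-0.07],[0,-0.03,-0.09]], "gripper": [1,1,1,1,1]}}

```text
time: 3.62
position: [0.4988, -0.0687, 0.3647]
tool_rot: [0.74, 0.672, 0.003, 0.005]
ft_force: [0.4, 0.1, 0.7]
grip_width: 0.0002
grip_force: 0.0
```

```bash
python3 - <<'E'
from h import *
from rig import status, viewer
o=status.get_obs();print(o["position"])
c=viewer.camera("scene")
cv2.imwrite("pics/s2.png",cv2.resize(c["pixels"][130:250,160:280],None,fx=5,fy=5,interpolation=cv2.INTER_CUBIC))
for x in(-.012,-.02,-.03):print(x,(proj(c,sh(x,.012,.278))-[160,130])*5)
go(sh(.051,.105,.33))
E
```

```text
[ 0.49884949 -0.06871956  0.36471665]
-0.012 [299.55177656 197.28102002]
-0.02 [310.43540536 191.08455449]
-0.03 [323.9610042  183.38808517]
pos [0.0986 0.1043 0.0399] rot [1.04 0.23 0.02]
```

View pics/s2.png

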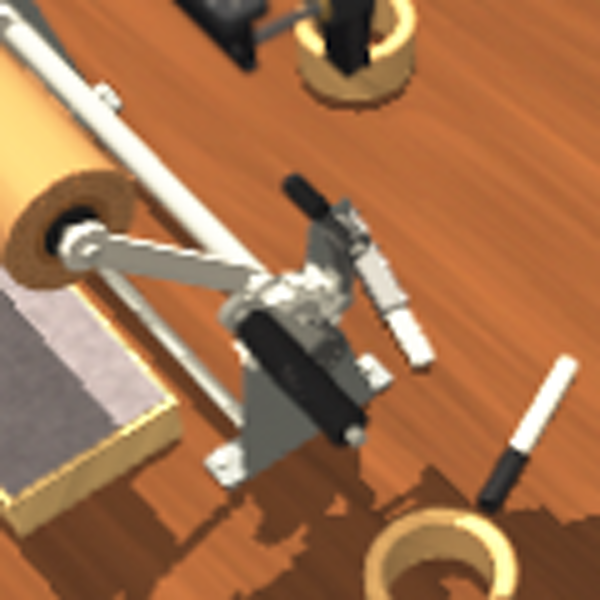

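The knob is now at crop (305,198), so the lever is thrown over by about 57 mm and against its stop. The pawl is still in its tooth.

Call:
{"fn": "arm_command", "kwargs": {"delta_rot": [[0,0,0],[0,0,0],[0,0,0],[0,0,0],[0,0,0],[0,0,0],[0,0,0]], "delta_pos": [[0.02,0.025,0],[0.045,0.05,0.01],[0.07,0.078,0.02],[0.098,0.104,0.04],[0.098,0.104,0.04],[0.098,0.104,0.04],[0.098,0.104,0.04]], "gripper": [-0.3,-0.3,-0.3,-0.3,-0.3,-0.3,-0.3]}}

```text
time: 4.25
position: [0.6095, 0.0197, 0.321]
tool_rot: [0.74, 0.673, 0.001, 0.001]
ft_force: [-0.5, 0.3, -0.5]
grip_width: 0.0393
grip_force: 0.0
```

```bash
python3 - <<'E'
from h import *
go(sh(.052,.105,.228))
from rig import status, viewer
o=status.get_obs();print(o["position"],o["grip_width"],o["ft_force"])
c=viewer.camera("wrist");M=np.eye(4);M[:3,:3]=R.from_quat(o["tool_rot"]).as_matrix();M[:3,3]=o["position"]
c["pose"]=M@c["mount"];cv2.imwrite("pics/w3.png",c["pixels"])
print(proj(c,sh(.052,.05,.246),c["pose"]),proj(c,sh(.052,.15,.246),c["pose"]))
E
```

```text
pos [-0.0005  0.0062  0.093 ] rot [0.13 0.03 0.06]
[0.6094759  0.01966562 0.32096225] 0.03926061295383762 [-0.46059733  0.30048742 -0.54586935]
[257.6872262  253.95576346] [258.26564851 149.43247654]
```

View pics/w3.png

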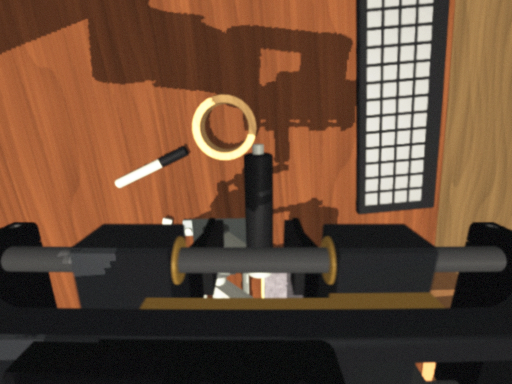

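The handle's axis lies at column 258, where it was predicted, and its outer end is near row 150. I'll descend and grip.

Call:
{"fn": "arm_command", "kwargs": {"delta_rot": [[0,0,0],[0,0,0],[0,0,0],[0,0,0],[0,0,0],[0,0,0],[0,0,0],[0,0,0],[0,0,0],[0,0,0]], "delta_pos": [[0,0.006,0],[0,0.006,0.03],[0,0.006,0.06],[0,0.006,0.085],[0,0.006,0.093],[0,0.006,0.093],[0,0.006,0.093],[0,0.006,0.093],[0,0.006,0.093],[0,0.006,0.093]], "gripper": [-0.4,-0.4,-0.4,-0.4,-0.4,1,1,1,1,1], "grip_force": 30}}

```text
time: 5.13
position: [0.6156, 0.0192, 0.2293]
tool_rot: [0.74, 0.673, 0.001, 0.001]
ft_force: [-0.9, 0.4, 0.1]
grip_width: 0.0352
grip_force: 0.0
```

Call:
{"fn": "arm_command", "kwargs": {"delta_rot": [[0,0,0],[0,0,0],[0,0,0],[0,0,0]], "delta_pos": [[0,0,0],[0,0,0],[0,0,0],[0,0,0]], "gripper": [1,1,1,1]}}

```text
time: 5.47
position: [0.6149, 0.0194, 0.2282]
tool_rot: [0.74, 0.673, 0.0, 0.0]
ft_force: [-0.4, 0.1, 3.6]
grip_width: 0.0251
grip_force: 30.0
```

```bash
python3 - <<'E'
from h import *
from rig import status
o=status.get_obs();print(o["position"],o["ft_force"],o["grip_width"],o["grip_force"],R.from_quat(o["tool_rot"]).as_matrix().round(3))
d=o["position"]-S;print(d[0]*np.cos(YAW)+d[1]*np.sin(YAW),d[2]+.019)
E
```

```text
[0.6148865  0.01936838 0.22822058] [-0.4296919   0.09772283  3.571518  ] 0.025081180830164064 29.97753918170929 [[ 0.095  0.995  0.001]
 [ 0.995 -0.095 -0.   ]
 [-0.     0.001 -1.   ]]
0.05098630990152693 0.08722057773577789
```

Call:
{"fn": "arm_command", "kwargs": {"delta_rot": [[0,0,0],[0,0,0],[0,0,0],[0,0,0],[0,0,0],[0,0,0],[0,0,0],[0,0,0],[0,0,0]], "delta_pos": [[0,-0.002,-0.001],[0,-0.004,-0.002],[0,-0.006,-0.003],[0,-0.008,-0.004],[0,-0.01,-0.005],[0,-0.012,-0.006],[0,-0.0144,-0.007],[0,-0.0144,-0.007],[0,-0.0144,-0.007]], "gripper": [1,1,1,1,1,1,1,1,1]}}

```text
time: 6.22
position: [0.6036, 0.0202, 0.2348]
tool_rot: [0.74, 0.673, 0.003, 0.003]
ft_force: [7.7, -1.7, -4.5]
grip_width: 0.0256
grip_force: 30.0
```

```bash
cat >> h.py <<'E'
def hs():
    from rig import status
    o=status.get_obs();d=o["position"]-S;x=d[0]*np.cos(YAW)+d[1]*np.sin(YAW);z=d[2]+.019
    f=o["ft_force"];fx=f[0]*np.cos(YAW)+f[1]*np.sin(YAW);a=np.arctan2(z,x)
    t=np.array([np.sin(a),-np.cos(a)]);r=np.array([np.cos(a),np.sin(a)])
    print("t",round(o["time"],2),"x,z",x.round(4),z.round(4),"r",np.hypot(x,z).round(4),"ang",a.round(3),"q",round(1.047-a,3),"Ftan(down+)",np.dot(t,[fx,f[2]]).round(2),"Frad",np.dot(r,[fx,f[2]]).round(2),f.round(1),"w",o["grip_width"].round(4))
E
python3 - <<'E'
from h import *
hs()
from rig import viewer
c=viewer.camera("side");d=viewer.camera("scene")
cv2.imwrite("pics/p4.png",np.hstack([cv2.resize(c["pixels"][150:270,256:376],None,fx=3.3,fy=3.3),cv2.resize(d["pixels"][130:250,160:280],None,fx=3.3,fy=3.3)]))
E
```

```text
Traceback (most recent call last):
  File "h.py", line 26, in hs
    print("t",round(o["time"],2),"x,z",x.round(4),z.round(4),"r",np.hypot(x,z).round(4),"ang",a.round(3),"q",round(1.047-a,3),"Ftan(down+)",np.dot(t,[fx,f[2]]).round(2),"Frad",np.dot(r,[fx,f[2]]).round(2),f.round(1),"w",o["grip_width"].round(4))
                                                                                                                                                                                                                            ^^^^^^^^^^^^^^^^^^^^^
AttributeError: 'float' object has no attribute 'round'
```

```bash
sed -i 's/o\["grip_width"\].round(4)/round(o["grip_width"],4)/' h.py
python3 - <<'E'
from h import *
hs()
from rig import viewer
c=viewer.camera("side");d=viewer.camera("scene")
cv2.imwrite("pics/p4.png",np.hstack([cv2.resize(c["pixels"][150:270,256:376],None,fx=3.3,fy=3.3),cv2.resize(d["pixels"][130:250,160:280],None,fx=3.3,fy=3.3)]))
E
```

```text
t 6.22 x,z 0.0397 0.0938 r 0.1018 ang 1.171 q -0.124 Ftan(down+) 8.97 Frad -1.05 [ 7.7 -1.7 -4.5] w 0.0256
```

View pics/p4.png

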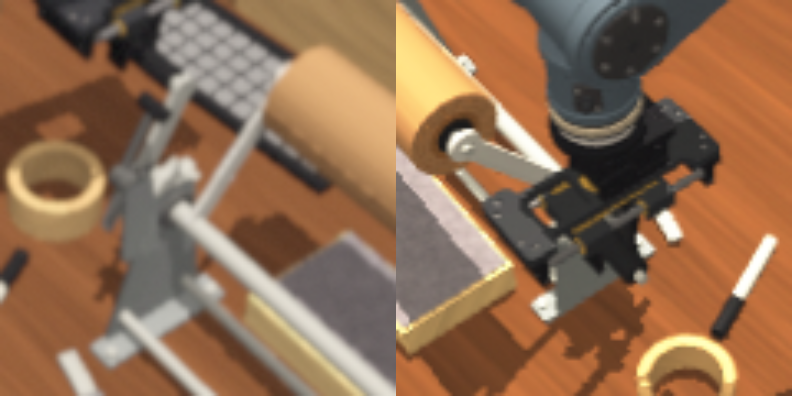

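The side view shows the lever over and a dark pawl standing off to the left of the plate. The crank is held at q ≈ -0.12 with a steady load of 9 N. Next I work out the lowering rows.

```bash
python3 - <<'E'
import numpy as np
a=1.20
for k in range(6):
    s=.2 
    b=a-s*np.arange(1,13)/12
    print(round(a,2),[[0,round(.1*(np.cos(t)-np.cos(a)),4),round(-.1*(np.sin(t)-np.sin(a)),4)] for t in b]); a-=s
E
```

```text
1.2 [[0, np.float64(0.0015), np.float64(0.0006)], [0, np.float64(0.0031), np.float64(0.0013)], [0, np.float64(0.0046), np.float64(0.0019)], [0, np.float64(0.0061), np.float64(0.0026)], [0, np.float64(0.0076), np.float64(0.0033)], [0, np.float64(0.0091), np.float64(0.0041)], [0, np.float64(0.0106), np.float64(0.0049)], [0, np.float64(0.0121), np.float64(0.0056)], [0, np.float64(0.0135), np.float64(0.0065)], [0, np.float64(0.015), np.float64(0.0073)], [0, np.float64(0.0164), np.float64(0.0082)], [0, np.float64(0.0178), np.float64(0.0091)]]
1.0 [[0, np.float64(0.0014), np.float64(0.0009)], [0, np.float64(0.0028), np.float64(0.0018)], [0, np.float64(0.0041), np.float64(0.0028)], [0, np.float64(0.0055), np.float64(0.0038)], [0, np.float64(0.0068), np.float64(0.0048)], [0, np.float64(0.0081), np.float64(0.0058)], [0, np.float64(0.0094), np.float64(0.0069)], [0, np.float64(0.0107), np.float64(0.0079)], [0, np.float64(0.012), np.float64(0.009)], [0, np.float64(0.0132), np.float64(0.0101)], [0, np.float64(0.0144), np.float64(0.0113)], [0, np.float64(0.0156), np.float64(0.0124)]]
0.8 [[0, np.f
[... 1457 characters left out ...]
, np.float64(0.0142)], [0, np.float64(0.0052), np.float64(0.0158)], [0, np.float64(0.0056), np.float64(0.0174)], [0, np.float64(0.0059), np.float64(0.0191)]]
0.2 [[0, np.float64(0.0003), np.float64(0.0016)], [0, np.float64(0.0006), np.float64(0.0033)], [0, np.float64(0.0009), np.float64(0.0049)], [0, np.float64(0.0011), np.float64(0.0066)], [0, np.float64(0.0013), np.float64(0.0082)], [0, np.float64(0.0015), np.float64(0.0099)], [0, np.float64(0.0016), np.float64(0.0115)], [0, np.float64(0.0018), np.float64(0.0132)], [0, np.float64(0.0019), np.float64(0.0149)], [0, np.float64(0.0019), np.float64(0.0165)], [0, np.float64(0.002), np.float64(0.0182)], [0, np.float64(0.002), np.float64(0.0199)]]
```

Call:
{"fn": "arm_command", "kwargs": {"delta_rot": [[0,0,0],[0,0,0],[0,0,0],[0,0,0],[0,0,0],[0,0,0],[0,0,0],[0,0,0],[0,0,0],[0,0,0],[0,0,0],[0,0,0]], "delta_pos": [[0,0.0015,0.0006],[0,0.0031,0.0013],[0,0.0046,0.0019],[0,0.0061,0.0026],[0,0.0076,0.0033],[0,0.0091,0.0041],[0,0.0106,0.0049],[0,0.0121,0.0056],[0,0.0135,0.0065],[0,0.015,0.0073],[0,0.0164,0.0082],[0,0.0178,0.0091]], "gripper": [1,1,1,1,1,1,1,1,1,1,1,1]}}

```text
time: 7.32
position: [0.6206, 0.0189, 0.2243]
tool_rot: [0.74, 0.673, 0.002, 0.002]
ft_force: [8.0, -0.3, -7.2]
grip_width: 0.0254
grip_force: 30.0
```

```bash
python3 -c "
from h import *
hs()"
```

```text
t 7.32 x,z 0.0567 0.0833 r 0.1008 ang 0.973 q 0.074 Ftan(down+) 10.65 Frad -1.46 [ 8.  -0.3 -7.2] w 0.0254
```

Call:
{"fn": "arm_command", "kwargs": {"delta_rot": [[0,0,0],[0,0,0],[0,0,0],[0,0,0],[0,0,0],[0,0,0],[0,0,0],[0,0,0],[0,0,0],[0,0,0],[0,0,0],[0,0,0]], "delta_pos": [[0,0.0014,0.0009],[0,0.0028,0.0018],[0,0.0041,0.0028],[0,0.0055,0.0038],[0,0.0068,0.0048],[0,0.0081,0.0058],[0,0.0094,0.0069],[0,0.0107,0.0079],[0,0.012,0.009],[0,0.0132,0.0101],[0,0.0144,0.0113],[0,0.0156,0.0124]], "gripper": [1,1,1,1,1,1,1,1,1,1,1,1]}}

```text
time: 8.32
position: [0.6352, 0.0178, 0.2108]
tool_rot: [0.74, 0.673, 0.001, 0.001]
ft_force: [6.2, 0.0, -10.8]
grip_width: 0.0249
grip_force: 30.0
```

```bash
python3 -c "
from h import *
hs()"
```

```text
t 8.32 x,z 0.0713 0.0698 r 0.0998 ang 0.775 q 0.272 Ftan(down+) 12.02 Frad -3.1 [  6.2   0.  -10.8] w 0.0249
```

Call:
{"fn": "arm_command", "kwargs": {"delta_rot": [[0,0,0],[0,0,0],[0,0,0],[0,0,0],[0,0,0],[0,0,0],[0,0,0],[0,0,0],[0,0,0],[0,0,0],[0,0,0],[0,0,0]], "delta_pos": [[0,0.0012,0.0012],[0,0.0024,0.0024],[0,0.0035,0.0036],[0,0.0046,0.0048],[0,0.0057,0.006],[0,0.0068,0.0073],[0,0.0079,0.0086],[0,0.0089,0.0099],[0,0.0099,0.0112],[0,0.0109,0.0126],[0,0.0119,0.0139],[0,0.0129,0.0153]], "gripper": [1,1,1,1,1,1,1,1,1,1,1,1]}}

```text
time: 9.32
position: [0.6468, 0.017, 0.1946]
tool_rot: [0.74, 0.673, 0.0, -0.001]
ft_force: [6.7, 0.0, -12.0]
grip_width: 0.0252
grip_force: 30.0
```

```bash
python3 -c "
from h import *
hs()"
```

```text
t 9.32 x,z 0.083 0.0536 r 0.0988 ang 0.573 q 0.474 Ftan(down+) 13.67 Frad -0.87 [  6.7   0.  -12. ] w 0.0252
```

Call:
{"fn": "arm_command", "kwargs": {"delta_rot": [[0,0,0],[0,0,0],[0,0,0],[0,0,0],[0,0,0],[0,0,0],[0,0,0],[0,0,0],[0,0,0],[0,0,0],[0,0,0],[0,0,0]], "delta_pos": [[0,0.0009,0.0014],[0,0.0018,0.0028],[0,0.0027,0.0042],[0,0.0036,0.0056],[0,0.0044,0.0071],[0,0.0052,0.0085],[0,0.006,0.01],[0,0.0068,0.0115],[0,0.0075,0.013],[0,0.0082,0.0145],[0,0.0089,0.016],[0,0.0096,0.0175]], "gripper": [1,1,1,1,1,1,1,1,1,1,1,1], "grip_force": 38}}

```text
time: 10.32
position: [0.655, 0.0164, 0.1762]
tool_rot: [0.74, 0.673, -0.001, -0.002]
ft_force: [4.5, 1.5, -13.5]
grip_width: 0.0249
grip_force: 38.0
```

```bash
python3 -c "
from h import *
hs()"
```

```text
t 10.32 x,z 0.0912 0.0352 r 0.0978 ang 0.369 q 0.678 Ftan(down+) 14.13 Frad -0.84 [  4.5   1.5 -13.5] w 0.0249
```

Call:
{"fn": "arm_command", "kwargs": {"delta_rot": [[0,0,0],[0,0,0],[0,0,0],[0,0,0],[0,0,0],[0,0,0],[0,0,0],[0,0,0],[0,0,0],[0,0,0],[0,0,0],[0,0,0]], "delta_pos": [[0,0.0006,0.0015],[0,0.0012,0.0031],[0,0.0018,0.0047],[0,0.0024,0.0062],[0,0.0029,0.0078],[0,0.0034,0.0094],[0,0.0039,0.011],[0,0.0044,0.0126],[0,0.0048,0.0142],[0,0.0052,0.0158],[0,0.0056,0.0174],[0,0.0059,0.0191]], "gripper": [1,1,1,1,1,1,1,1,1,1,1,1]}}

```text
time: 11.32
position: [0.6589, 0.016, 0.1599]
tool_rot: [0.74, 0.673, -0.002, -0.003]
ft_force: [-2.6, 5.0, -15.6]
grip_width: 0.0248
grip_force: 38.0
```

```bash
python3 -c "
from h import *
hs()"
```

```text
t 11.32 x,z 0.0951 0.0189 r 0.097 ang 0.196 q 0.851 Ftan(down+) 14.66 Frad -6.09 [ -2.6   5.  -15.6] w 0.0248
```

Call:
{"fn": "arm_command", "kwargs": {"delta_rot": [[0,0,0],[0,0,0],[0,0,0]], "delta_pos": [[0,0,0],[0,0,0],[0,0,0]], "gripper": [1,1,1]}}

```text
time: 11.57
position: [0.659, 0.016, 0.1598]
tool_rot: [0.74, 0.673, -0.002, -0.003]
ft_force: [-1.2, 5.3, -15.8]
grip_width: 0.0252
grip_force: 38.0
```

```bash
python3 -c "
from h import *
hs()
from rig import status,viewer
o=status.get_obs();print(o['moment'],R.from_quat(o['tool_rot']).as_matrix().round(4))
d=viewer.camera('scene');s=viewer.camera('side')
cv2.imwrite('pics/p5.png',np.hstack([cv2.resize(s['pixels'][150:270,256:376],None,fx=3.3,fy=3.3),cv2.resize(d['pixels'][130:250,160:280],None,fx=3.3,fy=3.3)]))
"
```

```text
t 11.57 x,z 0.0952 0.0188 r 0.097 ang 0.195 q 0.852 Ftan(down+) 15.19 Frad -4.77 [ -1.2   5.3 -15.8] w 0.0252
[0.79532101 0.16330136 0.11893484] [[ 0.0952  0.9954 -0.0066]
 [ 0.9955 -0.0952  0.002 ]
 [ 0.0014 -0.0068 -1.    ]]
```

View pics/p5.png

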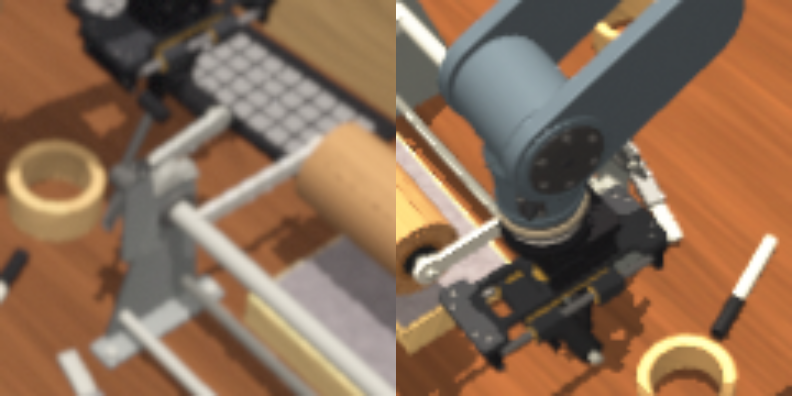

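The picture shows the roll about level and the gripper over the crank. A y force of 5 N has built up, so I check the joints before going on.

```bash
python3 -c "
from h import *
from rig import status,viewer
o=status.get_obs();print(o['q'].round(3),o['joint_torque'].round(1),o['ft_force'])
a=pickle.load(open('side1.pkl','rb'))['pixels'];s=viewer.camera('side')
print([proj(s,sh(x,.012,.278)).round(1) for x in(-.012,-.02)])
for y0,w in ((.05,'inner'),): print(proj(s,sh(0.0,.068,.235)),proj(s,sh(0,.068,.28)),proj(s,sh(0.19,.068,.235)))
cv2.imwrite('pics/p6.png',cv2.resize(s['pixels'][110:230,230:370],None,fx=5.5,fy=5,interpolation=cv2.INTER_CUBIC))
"
```

```text
[-1.450e-01  6.450e-01  1.394e+00  1.000e-03  1.109e+00 -5.100e-02] [ -3.6 -58.5 -22.6  -1.2  -0.6   0.1] [ -1.45538044   4.77099718 -15.47630803]
[array([302.8, 181.4]), array([300.6, 182.6])]
[292.70688633 179.23048538] [293.74714022 168.40735799] [338.90303236 155.03329821]
```

View pics/p6.png

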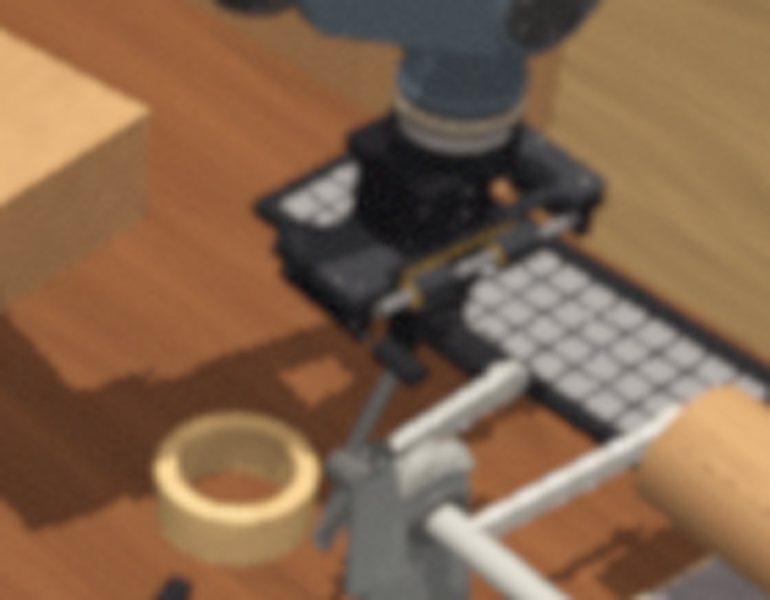

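Nothing is touching the gripper besides the handle. The side force comes from a small axis misfit. I'll trim it and go on.

Call:
{"fn": "arm_command", "kwargs": {"delta_rot": [[0,0,0],[0,0,0],[0,0,0],[0,0,0],[0,0,0],[0,0,0]], "delta_pos": [[0.0002,-0.0003,0.0015],[0.0004,-0.0006,0.003],[0.0006,-0.0009,0.0045],[0.0007,-0.001,0.006],[0.0007,-0.001,0.0075],[0.0007,-0.001,0.009]], "gripper": [1,1,1,1,1,1]}}

```text
time: 12.22
position: [0.6599, 0.0159, 0.1517]
tool_rot: [0.74, 0.673, -0.001, -0.001]
ft_force: [-1.9, 3.9, -15.7]
grip_width: 0.0256
grip_force: 38.0
```

```bash
python3 -c "
from h import *
hs()"
```

```text
t 12.22 x,z 0.0961 0.0107 r 0.0967 ang 0.111 q 0.936 Ftan(down+) 15.35 Frad -3.95 [ -1.9   3.9 -15.7] w 0.0256
```

Call:
{"fn": "arm_command", "kwargs": {"delta_rot": [[0,0,0],[0,0,0],[0,0,0],[0,0,0],[0,0,0],[0,0,0],[0,0,0],[0,0,0],[0,0,0]], "delta_pos": [[0.0002,-0.0002,0.0013],[0.0003,-0.0004,0.0026],[0.0004,-0.0006,0.0039],[0.0004,-0.0006,0.0052],[0.0004,-0.0006,0.0065],[0.0004,-0.0006,0.0078],[0.0004,-0.0006,0.009],[0.0004,-0.0006,0.01],[0.0004,-0.0006,0.011]], "gripper": [1,1,1,1,1,1,1,1,1]}}

```text
time: 12.97
position: [0.6601, 0.016, 0.141]
tool_rot: [0.74, 0.673, -0.0, -0.0]
ft_force: [-2.3, 2.9, -14.2]
grip_width: 0.0248
grip_force: 38.0
```

```bash
python3 -c "
from h import *
hs()"
```

```text
t 12.97 x,z 0.0964 0.0 r 0.0964 ang 0.0 q 1.047 Ftan(down+) 14.22 Frad -2.61 [ -2.3   2.9 -14.2] w 0.0248
```

Call:
{"fn": "arm_command", "kwargs": {"delta_rot": [[0,0,0],[0,0,0],[0,0,0],[0,0,0],[0,0,0],[0,0,0]], "delta_pos": [[0,-0.0001,0.001],[0,-0.0002,0.002],[0,-0.0003,0.003],[0,-0.0004,0.004],[0,-0.0005,0.005],[0,-0.0006,0.006]], "gripper": [1,1,1,1,1,1]}}

```text
time: 13.47
position: [0.6597, 0.016, 0.1351]
tool_rot: [0.74, 0.673, -0.0, 0.0]
ft_force: [-2.4, 3.5, -13.9]
grip_width: 0.0251
grip_force: 38.0
```

Call:
{"fn": "arm_command", "kwargs": {"delta_rot": [[0,0,0],[0,0,0],[0,0,0],[0,0,0],[0,0,0],[0,0,0]], "delta_pos": [[0,-0.0001,0.0008],[0,-0.0002,0.0016],[0,-0.0003,0.0024],[0,-0.0004,0.0032],[0,-0.0005,0.004],[0,-0.0006,0.0048]], "gripper": [1,1,1,1,1,1]}}

```text
time: 13.97
position: [0.6592, 0.016, 0.1303]
tool_rot: [0.74, 0.673, -0.0, 0.0]
ft_force: [-3.3, 2.0, -13.5]
grip_width: 0.0253
grip_force: 38.0
```

Call:
{"fn": "arm_command", "kwargs": {"delta_rot": [[0,0,0],[0,0,0],[0,0,0],[0,0,0],[0,0,0],[0,0,0]], "delta_pos": [[0,-0.0002,0.0008],[0,-0.0004,0.0016],[0,-0.0006,0.0024],[0,-0.0008,0.0032],[0,-0.001,0.004],[0,-0.0012,0.0048]], "gripper": [1,1,1,1,1,1]}}

```text
time: 14.47
position: [0.6583, 0.0161, 0.1256]
tool_rot: [0.74, 0.673, 0.0, 0.0]
ft_force: [-1.2, 0.3, -14.1]
grip_width: 0.025
grip_force: 38.0
```

Call:
{"fn": "arm_command", "kwargs": {"delta_rot": [[0,0,0],[0,0,0],[0,0,0],[0,0,0],[0,0,0],[0,0,0]], "delta_pos": [[0,-0.0002,0.0008],[0,-0.0004,0.0016],[0,-0.0006,0.0024],[0,-0.0008,0.0032],[0,-0.001,0.004],[0,-0.0012,0.0048]], "gripper": [1,1,1,1,1,1]}}

```text
time: 14.97
position: [0.6573, 0.0162, 0.1209]
tool_rot: [0.74, 0.673, 0.0, 0.001]
ft_force: [-0.2, 0.4, -14.1]
grip_width: 0.0251
grip_force: 38.0
```

Still loaded, at q ≈ 1.27.

Call:
{"fn": "arm_command", "kwargs": {"delta_rot": [[0,0,0],[0,0,0],[0,0,0],[0,0,0],[0,0,0],[0,0,0]], "delta_pos": [[0,-0.0002,0.0008],[0,-0.0004,0.0016],[0,-0.0006,0.0024],[0,-0.0008,0.0032],[0,-0.001,0.004],[0,-0.0012,0.0048]], "gripper": [1,1,1,1,1,1]}}

```text
time: 15.47
position: [0.6564, 0.0163, 0.1172]
tool_rot: [0.74, 0.673, 0.001, 0.001]
ft_force: [-0.9, 0.8, -3.7]
grip_width: 0.0252
grip_force: 38.0
```

Call:
{"fn": "arm_command", "kwargs": {"delta_rot": [[0,0,0],[0,0,0],[0,0,0],[0,0,0],[0,0,0],[0,0,0]], "delta_pos": [[0,-0.0002,0.0008],[0,-0.0004,0.0016],[0,-0.0006,0.0024],[0,-0.0009,0.0032],[0,-0.0012,0.004],[0,-0.0014,0.0048]], "gripper": [1,1,1,1,1,1]}}

```text
time: 15.97
position: [0.6565, 0.0163, 0.1169]
tool_rot: [0.74, 0.673, 0.002, 0.003]
ft_force: [-5.7, 0.4, 19.6]
grip_width: 0.0247
grip_force: 38.0
```

The roll has touched down and the crank is now being pressed slightly. I'll ease back before releasing.

Call:
{"fn": "arm_command", "kwargs": {"delta_rot": [[0,0,0],[0,0,0],[0,0,0]], "delta_pos": [[0,0.0006,-0.002],[0,0.0012,-0.0036],[0,0.0012,-0.0036]], "gripper": [1,1,1]}}

```text
time: 16.22
position: [0.6565, 0.0163, 0.1171]
tool_rot: [0.74, 0.673, 0.001, 0.001]
ft_force: [-3.2, 0.6, 8.0]
grip_width: 0.0252
grip_force: 38.0
```

Call:
{"fn": "arm_command", "kwargs": {"delta_rot": [[0,0,0],[0,0,0],[0,0,0]], "delta_pos": [[0,0,-0.001],[0,0,-0.0025],[0,0,-0.0025]], "gripper": [1,1,1]}}

```text
time: 16.47
position: [0.6564, 0.0163, 0.1172]
tool_rot: [0.74, 0.673, 0.001, 0.001]
ft_force: [0.7, -0.3, -0.6]
grip_width: 0.0247
grip_force: 38.0
```

Call:
{"fn": "arm_command", "kwargs": {"delta_rot": [[0,0,0],[0,0,0],[0,0,0],[0,0,0],[0,0,0],[0,0,0]], "delta_pos": [[0,0,0],[0,0,0],[0,0,0],[0,0,0],[0,0,0],[0,0,0]], "gripper": [-0.4,-0.4,-0.4,-0.4,-0.4,-0.4]}}

```text
time: 16.97
position: [0.6553, 0.0166, 0.1172]
tool_rot: [0.74, 0.673, -0.0, -0.0]
ft_force: [-0.9, -0.4, -0.4]
grip_width: 0.0562
grip_force: 0.0
```

Call:
{"fn": "arm_command", "kwargs": {"delta_rot": [[0,0,0],[0,0,0],[0,0,0],[0,0,0],[0,0,0],[0,0,0],[0,0,0],[0,0,0],[0,0,0],[0,0,0]], "delta_pos": [[0,0,-0.01],[0,0,-0.03],[0,0,-0.06],[0,0,-0.09],[0,0,-0.12],[0.03,0,-0.15],[0.06,0,-0.18],[0.09,0,-0.2],[0.12,0,-0.22],[0.12,0,-0.22]], "gripper": [-0.4,-0.4,-0.4,-0.4,-0.4,-0.4,-0.4,-0.4,-0.4,-0.4]}}

```text
time: 17.8
position: [0.6688, 0.1421, 0.3441]
tool_rot: [0.738, 0.675, 0.006, 0.002]
ft_force: [0.5, 1.0, 0.3]
grip_width: 0.0611
grip_force: 0.0
```

```bash
python3 -c "
from h import *
from rig import status,viewer
d=viewer.camera('scene');s=viewer.camera('side')
cv2.imwrite('pics/p9.png',np.hstack([cv2.resize(s['pixels'][140:260,256:376],None,fx=3.3,fy=3.3),cv2.resize(d['pixels'][130:250,160:280],None,fx=3.3,fy=3.3)]))
"
```

```text
(no output)
```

View pics/p9.png

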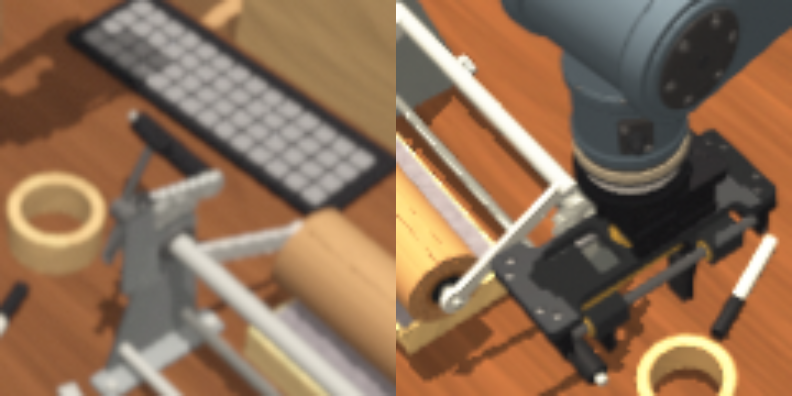

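The roll rests on the bed, the lever is still over (left picture, around (145,160)), the gripper is clear, and the tape and marker have not moved.

```bash
python3 -c "
from rig import robot
print(robot.hand_in())"
```

```text
the job is handed in; nothing more can be done
None
```

The roll rests on the felt bed, lowered over about nine seconds with the lever left thrown over, and the job is handed in; at touch-down I pressed the crank down briefly with about 20 N before easing off to zero and letting go.

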